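Fish a sample tray out from under the sorter guard

ROBOT

A 6-joint arm with a two-finger parallel gripper is mounted at the origin on the work surface. World frame = base frame: x ahead of the robot, y to its left, z up, the work surface at z = 0. Lengths are in m, angles in rad, forces in N, time in s.
With the tool pointing down it reaches from about 0.35 to 0.975 m from the base axis. Payload 17.4 kg.
Tool frame: the origin (TCP) lies midway between the tips of the shut fingers; the grasp point (between the pads) lies 19 mm behind it (r.hold_point_z is the distance from the TCP to the grasp point, in m); z points along the fingers, y is the line along which they close (so a half turn about z gives the same grasp; the last joint's range is limited). The gripper opens to 85 mm and grips with 20 to 120 N. Pads are 22 mm wide; open, the fingers measure 114 mm over their backs; the gripper's body (76 mm by 85 mm) begins 54 mm behind the grasp point. The pads swing forward as they close: fully open they stand 13 mm farther back than shut.
Start: joints at [1.127, 0.116, 1.442, -0, 1.584, -0.038], TCP at [0.266, 0.62, 0.231] pointing down, gripper open.
Joint ranges: [-2.83, 2.83], [-0.83, 2.19], [0.07, 2.5], [-1.14, 4.28], [0.01, 3], [-2.97, 2.97]. Speed limits (rad/s): [1.89, 1.89, 2.22, 3.14, 3.14, 3.14].

INTERFACE

Orientations are given as a rotation vector (axis times angle).
In Python, from workcell import r, eyes, finish_job, models gives the robot as it stands.
- The arm moves only by the tool drive_tool, never from a script. Its arguments are lists of equal length, an entry for each row: "travel": the shift along the tool's x, y, z each as a share of 20 cm, from -1 to 1, a list of three; "delta_rot": the turn, a rotation vector about the tool's x, y, z each as a share of pi rad, from -1 to 1, a list of three; "grip": the closure, from 0 (fully open) to 1 (shut). A call has 1 to 20 rows; each row is the pose to reach, as a shift and turn from the pose commanded when the call began, along the tool's axes at that moment, turning the shorter way round; what a row does not reach only later rows make up. A row lasts 1/12 s, in which the tool goes at most 41.7 mm and 7.16 degrees, less where a joint would pass 70% of its speed; a pose out of reach is approached as far as the arm can. A call with a number of a shift or a turn outside -1 to 1 is refused whole. A call with a gripper value outside its range is refused whole. The fingers move at their own pace and stop on an object; the grip force is fixed at half the most. Time passes only in rows, so rows that repeat a pose let the fingers close. It gives the time, the measured TCP pose, the force, the opening and the grip force at its end, in the units of the state.
- r.read_state(): the state, without advancing time (a new reading comes with each control period).
- eyes.read_camera(name): name is "scene" or "top"; returns (picture, depth): 384x512x3 uint8, red, green, blue; 384x512 float32, m along the optical axis (not along the pixel's ray), 0 where there is no reading.
- eyes.calibration(name): a dict with "camera_matrix" (3x3 intrinsics, pixels), "rvec" (rotation vector, rad) and "tvec" (3), from world to camera coordinates, as OpenCV has them. Camera axes: x right, y down, z forward; pixel columns grow to the right and rows downward; lengths in m; the calibration is good to about 2 mm. A picture is of the moment at which its call begins. calibration takes no time and is no camera call.
- finish_job(): hands the job in; it is judged then, once.
Trained networks look in the newest picture that a camera, given by its name, has taken for a name from the list of things; names that differ only in an ending like _2 or _b are one class to them, and where a whole thing is asked for, a point or a joint stands for the part that bears it (a point fixed in the world has none). Each returns a list of dicts, best first, with "score" (0 to 1); they miss things now and then, are a little off and sometimes report something else, mostly with a low value. They report only what shows in the picture. A call takes as long as a camera call.
- models.recognise(camera, name): "xyz" ([x, y, z] in m, in world coordinates, good to about 4 mm: the middle of the surface that is visible of it).
The state is a dict: "time": time; "qpos": joint angles; "joint_vel": joint speeds; "joint_efforts": joint torques, N m; "position": TCP position; "tcp_rot": TCP orientation; "ft_force": force on the tool from outside, world axes, zero at the start; "moment": the same for the moment, N m; "width": opening from 0.0 (shut) to 1.0 (fully open); "grip_force": force on a finger pad.
Only numpy, scipy, OpenCV 4.12 (cv2) and the standard library are available. Lean on these libraries where they do the work, as an engineer would, in place of code of your own. Each camera call takes 0.05 s, during which the arm holds its last target. There are 200 camera calls.

TASK

The pink tray with the white sliding lid has slid under the fixed wire guard of the tube sorter. Take the orange-handled hooked rod from its grey stand, reach it in under the yellow bar, find the hole in the tray's lid with the hook and gently draw the tray out, without forcing it against anything, until it stands upright on the bench, wholly clear of the guard and just in front of its mouth. Do not touch the tray with the fingers; finally lay the rod back in its stand as it was, hook hanging down, and leave the other things on the bench alone.

Things in the scene. Friction and masses are not known exactly. Their poses are not given: they have to be found in the camera images.
- guard: Fixed wire cage. Origin: on the bench, middle of its open mouth; +y points out of the mouth, -y into the cage, x along the mouth. Mouth 120 mm wide between yellow cheeks (x -60 to 60); behind them 158 mm wide, 217 mm deep to a back stop, 132 mm high to the roof wires (30 mm apart, top 138 mm up); wire sides; a housing behind. Its floor is the level bench. A gripper does not fit in and must stay outside.
- lintel (a point): Underside, middle, of the yellow bar across the guard's mouth: 82 mm above the bench, at the guard's y = 0. The bar is 10 mm thick (y), top 94 mm up; the opening below it is 82 mm high. The rod held level with its hook under the bar cannot pass over the tray: its far end must be tilted up inside. Axes as the guard's.
- tray_center (a point): Loose pink tray (about 0.12 to 0.23 kg), 70 mm (its x) by 90 (its y) by 40 high, walls 4. Point: its centre, 20 mm above its underside. Starts upright on the bench in the cage, centre 125 to 145 mm in from the mouth, y axis within 0.35 rad of the guard's and pointing to the mouth. It is closed by a white sliding lid, top 40 mm up, with one hole to hook into (see lid_rail).
- lid_rail (a point): Middle of the tray's top, 40 mm above its underside, axes as tray_center. The lid, 4 mm thick, 90 mm long, was knocked askew along y and overhangs up to 16 mm at either end. Its only hole, 32 mm (x) by 22 (y), lies at x = 0, its centre anywhere from y = -8 to +24 mm: this is not measured, so feel or look for it. Below the hole 32 mm free depth. The lid is stiff (6 N); the tray follows it.
- rod_grip (a point): Loose rigid hooked rod, 0.14 kg. Point: centre of its orange handle, 20 mm wide (its x), 70 long (y), 26 high. A steel shaft 9 mm square runs on the handle's axis towards -y; at y = -210 mm (end at -214) it is bent straight down (-z) into a hook 9 mm square. A stub of the same section reaches y = +56. Starts level in the stand, hook hanging down; grip it from above across x.
- rod_hook (a point): The lower end of the rod's hook: at (0, -210, -42) mm from rod_grip in the rod's own axes, which it shares (tip 42 mm below the shaft axis).
- stand_seat (a point): Point on the fixed grey stand where rod_grip lies when the rod rests in it, 85 mm above the bench; y along the rod (hook end to -y). Forks 7 mm thick at y = -48 and +48 mm carry shaft and stub on saddles 80.5 mm up; each gap is about 18 mm wide at the saddle and flares to about 35 at its top, 105 mm up. Base 80 by 135 by 8 mm. The rod has 9 mm of play lengthways either way.
- bottle: Bystander: loose disinfectant bottle, 66 mm across, 170 mm high, origin under its centre. Leave it alone.
- tube_rack: Bystander: loose pink rack with 12 capped tubes, 70 mm (x) by 170 mm (y), about 100 mm high, origin under its centre. Leave it alone.
- green_bin: Bystander: loose green open bin, 90 mm (x) by 130 mm (y) by 50 mm high, origin under its centre. Leave it alone.

How it is judged:
By the outcome, as a careful person would: the job done as asked, in the order asked, and still so for the second after the job is handed in, with the robot touching nothing.
It also fails if it takes over 61 s, if anything falls off the work surface, if the arm or the gripper's body presses on something with over 40 N, if the wrist force passes 120 N, or if a joint passes its speed limit or range.

## Working session

There is one attempt and no reset: what is moved stays moved. The work goes in short steps, Python scripts to look and compute and a tool call to move; the robot and the scene stay as the last step left them, time stands still between calls to the robot, and variables do not carry over. Pictures are saved under pics/ and viewed, at most 10 in all, crops included, and the job is handed in when it is done.

Besides the shell and the picture viewer there is one more tool, called by a JSON object that holds its "api" and its "payload". drive_tool: Moves the arm, as the interface text tells. Its arguments: {"type":"object","properties":{"travel":{"type":"array","items":{"type":"array","items":{"type":"number","minimum":-1,"maximum":1}}},"delta_rot":{"type":"array","items":{"type":"array","items":{"type":"number","minimum":-1,"maximum":1}}},"grip":{"type":"array","items":{"type":"number"}}},"required":["travel","delta_rot","grip"]}

```bash
mkdir -p pics
cat > h.py <<'E'
import numpy as np,cv2
from workcell import r,eyes,models,finish_job
from scipy.spatial.transform import Rotation as R
def cal(n):
    c=eyes.calibration(n);return np.array(c["camera_matrix"]),R.from_rotvec(np.ravel(c["rvec"])).as_matrix(),np.ravel(c["tvec"])
def cloud(n,d):
    K,Rm,t=cal(n);v,u=np.mgrid[:384,:512]
    p=np.stack([(u-K[0,2])/K[0,0]*d,(v-K[1,2])/K[1,1]*d,d],-1)
    w=(p-t)@Rm; w[d<=0]=np.nan; return w
def proj(n,P):
    K,Rm,t=cal(n);c=np.atleast_2d(P)@Rm.T+t;return (c/c[:,2:])@K.T
E
python3 - <<'E'
from h import *
ims=[]
for n in("scene","top"):
    im,d=eyes.read_camera(n);np.savez(f"pics/{n}0.npz",im=im,d=d)
    cv2.imwrite(f"pics/{n}0.png",cv2.resize(im[:,:,::-1],(800,600)))
    K,Rm,t=cal(n);print(n,"cam",-Rm.T@t,Rm[2],K[0,0])
for c in("scene","top"):
    for n in("guard","tray_center","lid_rail","rod_grip","rod_hook","stand_seat","lintel","bottle","tube_rack","green_bin"):
        try:print(c,n,[(np.round(o["xyz"],3).tolist(),round(o["score"],2)) for o in models.recognise(c,n)][:2])
        except Exception as e:print(c,n,e)
s=r.read_state();print(s)
E
```

```text
scene cam [1.23352458 0.00364351 0.8745712 ] [-0.61401187  0.0156477  -0.78914167] 439.02812790145526
top cam [0.52599094 0.01843493 1.41115003] [ 0.0601191   0.00863639 -0.99815385] 451.9294156177843
scene guard [([0.646, -0.387, 0.137], 0.98)]
scene tray_center [([0.585, -0.287, 0.035], 0.73)]
scene lid_rail [([0.581, -0.284, 0.041], 0.91), ([0.784, 0.021, 0.059], 0.25)]
scene rod_grip [([0.451, 0.325, 0.089], 0.71)]
scene rod_hook []
scene stand_seat [([0.462, 0.374, 0.008], 0.56)]
scene lintel [([0.642, -0.39, 0.138], 0.6)]
scene bottle [([0.77, -0.172, 0.107], 0.95)]
scene tube_rack [([0.783, 0.024, 0.057], 0.57)]
scene green_bin [([0.738, 0.248, 0.013], 0.92), ([0.643, -0.39, 0.136], 0.2)]
top guard [([0.588, -0.402, 0.169], 0.66)]
top tray_center [([0.569, -0.287, 0.039], 0.8), ([0.467, 0.372, 0.008], 0.65)]
top lid_rail [([0.563, -0.292, 0.039], 0.72)]
top rod_grip []
top rod_hook [([0.455, 0.336, 0.089], 0.94)]
top stand_seat [([0.463, 0.371, 0.007], 0.58)]
top lintel [([0.581, -0.4, 0.168], 0.87)]
top bottle [([0.745, -0.174, 0.115], 0.56)]
top tube_rack [([0.755, 0.021, 0.058], 0.92)]
top green_bin [([0.744, 0.25, 0.004], 0.88)]
{'time': 1.1, 'qpos': array([ 1.12717844e+00,  1.15994162e-01,  1.44161762e+00,  3.98941824e-07,
        1.58398571e+00, -3.78127134e-02]), 'joint_vel': array([ 6.11436652e-04, -1.28862235e-03,  3.42544247e-06, -1.09490196e-03,
       -2.35865112e-03, -9.32664919e-04]), 'joint_efforts': array([-1.43418224e-04, -7.31749678e+01, -6.32664084e+01, -9.20426419e-05,
        6.37088597e-04,  1.90263626e-05]), 'position': array([0.26647927, 0.62017538, 0.23129613]), 'tcp_rot': array([-6.33072133e-01, -3.07714387e+00,  7.22966434e-06]), 'ft_force': array([-0.18586137,  0.05011553,  0.54161164]), 'moment': array([-0.00042823,  0.00842475, -0.10097835]), 'grip_force': 0.0, 'width': 0.9974677740641187}
```

View pics/scene0.png

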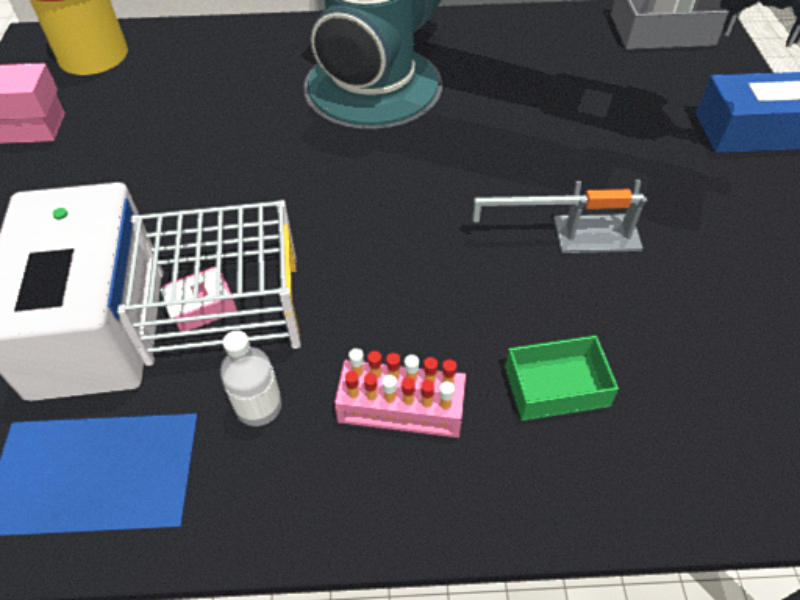

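View pics/top0.png

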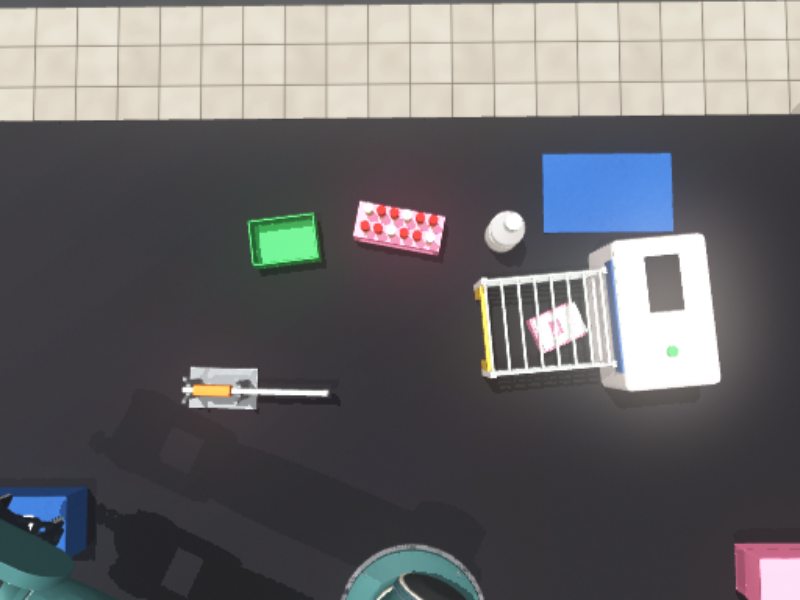

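Run:
```python
from h import *
out=[]
for n in("scene","top"):
    f=np.load(f"pics/{n}0.npz");im=f["im"];W=cloud(n,f["d"]);h=cv2.cvtColor(im,cv2.COLOR_RGB2HSV).astype(int);H,S,V=h[...,0],h[...,1],h[...,2]
    z=W[...,2];x=W[...,0];y=W[...,1]
    def st(name,m):
        P=W[m&np.isfinite(z)]
        if len(P)<4:print(n,name,len(P));return
        c=np.median(P,0);a=P[:,:2]-P[:,:2].mean(0);e=np.linalg.svd(a,full_matrices=False)[2][0]
        print(n,name,len(P),"mean",P.mean(0).round(4),"min",P.min(0).round(3),"max",P.max(0).round(3),"dir",e.round(3))
    g=(x>.4)&(x<.75)&(y<-.1)&(y>-.45)
    st("yellow",(H>18)&(H<32)&(S>150)&(V>100)&g)
    st("yellowtop",(H>18)&(H<32)&(S>150)&(V>100)&g&(z>.088))
    st("roof",g&(z>.13)&(z<.145)&(y>-.37))
    rod=(x>.38)&(x<.56)&(y>.05)&(y<.47)
    st("orange",(H>5)&(H<18)&(S>150)&rod&(z>.06))
    st("shaft",rod&(z>.075)&(z<.1)&(y<.27)&(y>.0))
    st("base",rod&(z>.004)&(z<.014)&(y>.25))
    st("forks",rod&(z>.097))
    for k,q in(("lid",(S<60)&(V>120)),("pink",(S>60)&((H>150)|(H<5)))):
        st(k,q&g&(z>.02)&(z<.048)&(y<-.2)&(y>-.36))
    st("bottle",(x>.68)&(x<.85)&(y>-.25)&(y<-.1)&(z>.03))
    # crop
    lo=proj(n,[[.5,-.14,.04],[.68,-.14,.04],[.5,-.38,.04],[.68,-.38,.04]])[:,:2];a=lo.min(0).astype(int);b=lo.max(0).astype(int)
    print(n,"crop",a,b)
    c=im[a[1]:b[1],a[0]:b[0],::-1];out.append(cv2.resize(c,(400,int(400*c.shape[0]/c.shape[1])),interpolation=cv2.INTER_CUBIC))
hm=max(o.shape[0] for o in out)
cv2.imwrite("pics/crop0.png",np.hstack([np.pad(o,((0,hm-o.shape[0]),(0,0),(0,0))) for o in out])[:600])
```

```text
scene yellow 180 mean [ 0.5455 -0.1397  0.0784] min [ 0.488 -0.148 -0.   ] max [ 0.657 -0.129  0.098] dir [0.996 0.088]
scene yellowtop 129 mean [ 0.5563 -0.1388  0.0943] min [ 0.488 -0.147  0.089] max [ 0.657 -0.13   0.098] dir [0.996 0.085]
scene roof 2095 mean [ 0.5893 -0.2606  0.1378] min [ 0.474 -0.37   0.13 ] max [ 0.75  -0.128  0.145] dir [ 0.323 -0.946]
scene orange 331 mean [0.459  0.3698 0.0917] min [0.442 0.335 0.071] max [0.467 0.405 0.102] dir [-0.015 -1.   ]
scene shaft 234 mean [0.4507 0.2107 0.0879] min [0.441 0.157 0.076] max [0.456 0.269 0.093] dir [-0.023 -1.   ]
scene base 1106 mean [0.4619 0.3669 0.0084] min [0.388 0.25  0.004] max [0.558 0.464 0.014] dir [-0.008  1.   ]
scene forks 205 mean [0.4552 0.3712 0.0999] min [0.43  0.319 0.097] max [0.479 0.423 0.109] dir [-0.031 -1.   ]
scene lid 970 mean [ 0.5947 -0.3054  0.0372] min [ 0.485 -0.36   0.02 ] max [ 0.718 -0.201  0.048] dir [ 0.921 -0.39 ]
scene pink 234 mean [ 0.5891 -0.2667  0.0339] min [ 0.522 -0.337  0.02 ] max [ 0.62  -0.229  0.045] dir [-0.605  0.796]
scene bottle 1455 mean [ 0.7692 -0.1764  0.107 ]
[... 585 characters left out ...]
 129 mean [0.4478 0.2164 0.0889] min [0.444 0.157 0.08 ] max [0.453 0.269 0.097] dir [-0.021 -1.   ]
top base 851 mean [0.459  0.3667 0.0074] min [0.381 0.25  0.004] max [0.558 0.47  0.014] dir [-0.106 -0.994]
top forks 113 mean [0.4521 0.3683 0.1002] min [0.428 0.159 0.097] max [0.475 0.425 0.11 ] dir [ 0.006 -1.   ]
top lid 712 mean [ 0.5844 -0.304   0.0376] min [ 0.487 -0.36   0.02 ] max [ 0.715 -0.2    0.048] dir [-0.796  0.605]
top pink 52 mean [ 0.5617 -0.2684  0.0339] min [ 0.52  -0.337  0.021] max [ 0.615 -0.23   0.044] dir [0.093 0.996]
top bottle 494 mean [ 0.7441 -0.1744  0.1161] min [ 0.719 -0.211  0.032] max [ 0.783 -0.148  0.174] dir [-0.742 -0.671]
top crop [308 172] [388 231]
```

View pics/crop0.png

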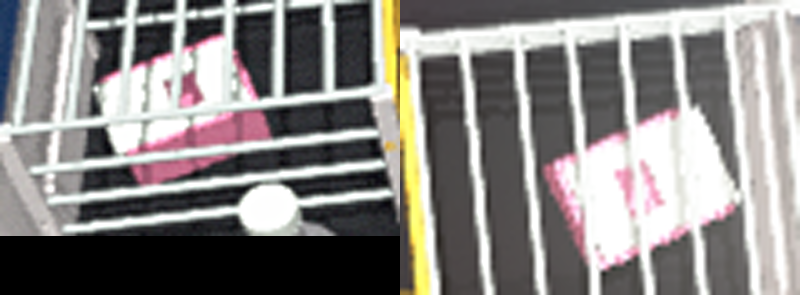

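```bash
cat >> h.py <<'E'
def rect(n,im,z,x0=.49,y0=-.38,s=1600,w=400,h=320):
    q=np.array([[0,0],[w,0],[w,h],[0,h]],np.float32)
    P=np.c_[x0+q[:,1]/s,y0+q[:,0]/s,np.full(4,z)]
    Hm=cv2.getPerspectiveTransform(proj(n,P)[:,:2].astype(np.float32),q)
    o=cv2.warpPerspective(im[:,:,::-1],Hm,(w,h),flags=cv2.INTER_CUBIC)
    for k in range(0,w,32): cv2.line(o,(k,0),(k,6),(0,255,0),1)
    for k in range(0,h,32): cv2.line(o,(0,k),(6,k),(0,255,0),1)
    return o
E
python3 - <<'E'
from h import *
I={n:np.load(f"pics/{n}0.npz")["im"] for n in("scene","top")}
a=np.hstack([rect(n,I[n],.04) for n in I]);b=np.hstack([rect(n,I[n],.138,.47,-.38,1400,400,280) for n in I])
cv2.imwrite("pics/rect0.png",np.vstack([a,b]))
E
```

```text
(no output)
```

View pics/rect0.png

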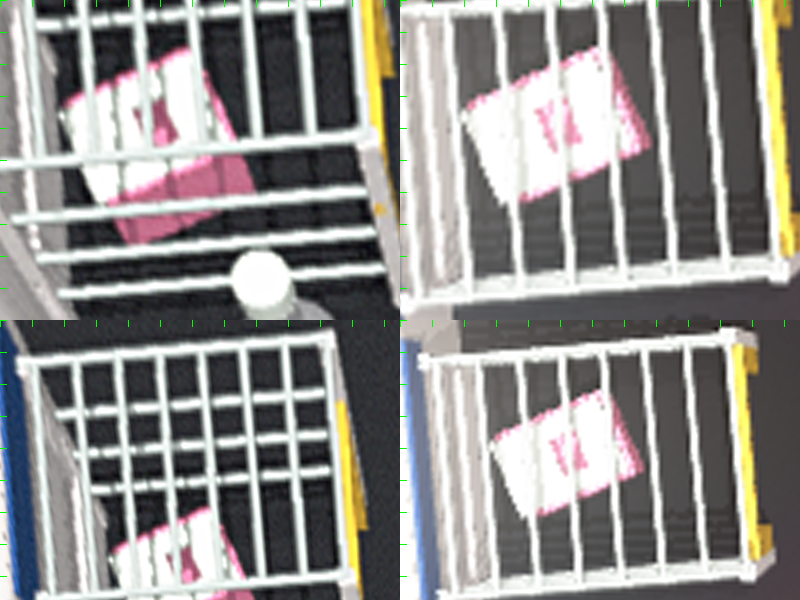

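```bash
cat >> h.py <<'E'
def toolR(yaw,th=0):  # rod yaw in world, th = far end (hook) up
    return R.from_euler('z',yaw)*R.from_euler('x',-th)*R.from_matrix(np.array([[0,1,0],[1,0,0],[0,0,-1.]]))
def rel(p,Rt):
    s=r.read_state();R0=R.from_rotvec(s["tcp_rot"])
    print("travel",(R0.inv().apply(np.array(p)-s["position"])/.2).round(3).tolist(),"rot",((R0.inv()*Rt).as_rotvec()/np.pi).round(4).tolist())
E
python3 - <<'E'
from h import *
for z in(.2,.066):rel([.454,.379,z],toolR(-.025))
E
```

```text
travel [-1.337, -0.738, 0.156] rot [-0.0, 0.0, 0.3788]
travel [-1.337, -0.738, 0.826] rot [-0.0, 0.0, 0.3788]
```

{"api": "drive_tool", "payload": {"travel": [[-0.95, -0.52, 0.1], [-0.95, -0.52, 0.1], [-0.95, -0.52, 0.1], [-0.95, -0.52, 0.1], [-0.95, -0.52, 0.1], [-0.95, -0.52, 0.1], [-0.95, -0.52, 0.1], [-0.95, -0.52, 0.1], [-0.95, -0.52, 0.1], [-0.95, -0.52, 0.1], [-0.95, -0.52, 0.1], [-0.95, -0.52, 0.1]], "delta_rot": [[0, 0, 0.3788], [0, 0, 0.3788], [0, 0, 0.3788], [0, 0, 0.3788], [0, 0, 0.3788], [0, 0, 0.3788], [0, 0, 0.3788], [0, 0, 0.3788], [0, 0, 0.3788], [0, 0, 0.3788], [0, 0, 0.3788], [0, 0, 0.3788]], "grip": [0, 0, 0, 0, 0, 0, 0, 0, 0, 0, 0, 0]}}

```text
time: 2.1
position: [0.4, 0.4496, 0.2114]
tcp_rot: [-2.246, -2.196, -0.0]
ft_force: [0.2, -0.4, 0.3]
width: 0.998
grip_force: 0.0
```

Run:
```python
from h import *
for z in(.2,.066):rel([.454,.379,z],toolR(-.025))
```

```text
travel [-0.347, 0.278, 0.057] rot [0.0, -0.0, 0.0008]
travel [-0.347, 0.278, 0.727] rot [0.0, -0.0, 0.0008]
```

{"api": "drive_tool", "payload": {"travel": [[-0.347, 0.278, 0.05], [-0.347, 0.278, 0.05], [-0.347, 0.278, 0.05], [-0.347, 0.278, 0.2], [-0.347, 0.278, 0.35], [-0.347, 0.278, 0.5], [-0.347, 0.278, 0.62], [-0.347, 0.278, 0.72], [-0.347, 0.278, 0.72], [-0.347, 0.278, 0.72], [-0.347, 0.278, 0.72], [-0.347, 0.278, 0.72], [-0.347, 0.278, 0.72], [-0.347, 0.278, 0.72], [-0.347, 0.278, 0.72], [-0.347, 0.278, 0.72], [-0.347, 0.278, 0.72]], "delta_rot": [[0, 0, 0], [0, 0, 0], [0, 0, 0], [0, 0, 0], [0, 0, 0], [0, 0, 0], [0, 0, 0], [0, 0, 0], [0, 0, 0], [0, 0, 0], [0, 0, 0], [0, 0, 0], [0, 0, 0], [0, 0, 0], [0, 0, 0], [0, 0, 0], [0, 0, 0]], "grip": [0, 0, 0, 0, 0, 0, 0, 0, 0, 0.4, 0.7, 1, 1, 1, 1, 1, 1]}}

```text
time: 3.52
position: [0.4542, 0.3791, 0.0684]
tcp_rot: [2.249, 2.193, 0.002]
ft_force: [-1.4, -0.6, 6.4]
width: 0.225
grip_force: 58.7
```

Run:
```python
from h import *
s=r.read_state();print(s["position"],s["tcp_rot"],s["ft_force"],s["moment"],s["width"]*85)
im,d=eyes.read_camera("scene");W=cloud("scene",d)
z=W[...,2];x=W[...,0];y=W[...,1]
m=(x>.42)&(x<.49)&(y<.3)&(y>.1)&(z>.075)&(z<.1);P=W[m];print(len(P),P.mean(0),P.min(0),np.polyfit(P[:,1],P[:,0],1))
```

```text
[0.45418546 0.37912806 0.06836914] [2.24896733e+00 2.19335398e+00 2.18148468e-03] [-1.369952   -0.6314904   6.44207051] [-0.09992958  0.13799632 -0.13049742] 19.08787360269145
297 [0.45217714 0.2261355  0.087883  ] [0.44261185 0.15699235 0.07532062] [0.02452776 0.44663055]
```

{"api": "drive_tool", "payload": {"travel": [[0, 0, -0.05], [0, 0, -0.12], [0, 0, -0.25], [0, 0, -0.4], [0, 0, -0.45], [0, 0, -0.45], [0, 0, -0.45]], "delta_rot": [[0, 0, 0], [0, 0, 0], [0, 0, 0], [0, 0, 0], [0, 0, 0], [0, 0, 0], [0, 0, 0]], "grip": [1, 1, 1, 1, 1, 1, 1]}}

```text
time: 4.15
position: [0.4539, 0.3789, 0.1576]
tcp_rot: [2.249, 2.193, 0.001]
ft_force: [0.5, -0.4, -1.2]
width: 0.225
grip_force: 58.7
```

Run:
```python
from h import *
s=r.read_state();print(s["position"],s["tcp_rot"],s["ft_force"],s["moment"],s["width"]*85)
for n in("scene","top"):
    im,d=eyes.read_camera(n);W=cloud(n,d);np.savez(f"pics/{n}1.npz",im=im,d=d)
    z=W[...,2];x=W[...,0];y=W[...,1];hi=s["position"][2]+.017
    m=(x>.42)&(x<.49)&(y<.3)&(y>.1)&(abs(z-hi-.004)<.012);P=W[m];print(n,len(P),P.mean(0),P.min(0),np.polyfit(P[:,1],P[:,0],1),np.polyfit(P[:,1],P[:,2],1),"exp axis",hi)
    m=(x>.42)&(x<.49)&(y<.2)&(y>.1)&(z>hi-.06)&(z<hi-.008);P=W[m];print(" hook",len(P),P.mean(0) if len(P) else 0,P[:,2].min() if len(P) else 0)
    # guard: cheeks and posts from z slices
    h=cv2.cvtColor(im,cv2.COLOR_RGB2HSV).astype(int);H,S,V=h[...,0],h[...,1],h[...,2]
    Y=(H>18)&(H<32)&(S>140)&(V>80)&(y<-.1)&(y>-.2)&(x<.7)&(x>.45)
    P=W[Y&(z>.08)];print(" bar",len(P),P.min(0),P.max(0),np.polyfit(P[:,0],P[:,1],1),P[:,2].max())
    g=(abs(z-.138)<.012)&(y<-.1)&(y>-.3)&(x<.7)&(x>.45);P=W[g]
    for yy in np.arange(-.29,-.13,.03):
        Q=P[abs(P[:,1]-yy)<.004]; print("  y",round(yy,2),Q[:,0].min().round(4),Q[:,0].max().round(4),len(Q)) if len(Q) else 0
```

```text
[0.45386957 0.37890412 0.15758555] [2.24895628e+00 2.19343768e+00 1.45617025e-03] [ 0.53750099 -0.43214291 -1.16535974] [ 0.03538202 -0.04493751 -0.04010247] 19.131438282480875
scene 333 [0.45232927 0.2273229  0.1770206 ] [0.44228864 0.15700239 0.16863276] [0.03088299 0.44530886] [0.00695028 0.17544064] exp axis 0.17458554531652865
 hook 45 [0.4517564  0.1607955  0.15123092] 0.1350269571932831
 bar 143 [ 0.4895693  -0.14620986  0.08206544] [ 0.65696761 -0.1295736   0.09892784] [ 0.08328495 -0.18503633] 0.09892783827234569
  y -0.29 0.4923 0.6667 114
  y -0.26 0.4886 0.6652 106
  y -0.23 0.4879 0.6632 107
  y -0.2 0.4851 0.6615 114
  y -0.17 0.481 0.6569 114
  y -0.14 0.4764 0.6567 110
top 179 [0.44882778 0.22629387 0.17693487] [0.44401688 0.15713999 0.1668307 ] [0.02615377 0.44290934] [0.00623824 0.1755232 ] exp axis 0.17458554531652865
 hook 8 [0.44825468 0.15872238 0.15449819] 0.1441589489382506
 bar 122 [ 0.48899816 -0.14591314  0.08107568] [ 0.64050065 -0.12907703  0.09920415] [ 0.08072669 -0.18334599] 0.099204145748045
  y -0.29 0.4897 0.6646 82
  y -0.26 0.487 0.662 91
  y -0.23 0.4844 0.6596 87
  y -0.2 0.4846 0.657 78
  y -0.17 0.4818 0.6539 90
  y -0.14 0.4764 0.6545 84
```

```bash
cat >> h.py <<'E'
O=np.array([.566,-.140,0]);GY=.081
def G(v):return O+R.from_euler('z',GY).apply(v)
def toG(w):return R.from_euler('z',-GY).apply(np.asarray(w)-O)
# TCP in rod axes (rod_grip origin): y+.008, z-.016
OFF=np.array([0,.008,-.016])-np.array([0,-.210,-.042])
def hk(gx,gy,z,dl=.12,th=0):
    Q=R.from_euler('z',GY+dl)*R.from_euler('x',-th)
    return G([gx,gy,z])+Q.apply(OFF),toolR(GY+dl,th)
def tip():
    s=r.read_state();Q=R.from_rotvec(s["tcp_rot"])*toolR(0).inv();w=s["position"]-Q.apply(OFF)
    e=Q.as_euler('ZYX');return w.round(4),toG(w).round(4),"yaw",round(e[0]-GY,3),"th",round(-e[2],3)
E
python3 - <<'E'
from h import *
print(tip())
p,Q=hk(-.011,.06,.13);print(p);rel(p,Q)
p,Q=hk(-.011,.06,.02);rel(p,Q)
E
```

```text
(array([0.4479, 0.1605, 0.13  ]), array([-0.0934,  0.3091,  0.13  ]), 'yaw', np.float64(-0.106), 'th', np.float64(0.001))
[0.50665783 0.13252435 0.156     ]
travel [-1.223, 0.297, -0.0] rot [-0.0005, 0.0003, -0.0719]
travel [-1.222, 0.298, 0.55] rot [-0.0005, 0.0003, -0.0719]
```

{"api": "drive_tool", "payload": {"travel": [[-0.1, 0.025, 0], [-0.25, 0.06, 0], [-0.45, 0.12, 0], [-0.65, 0.17, 0.05], [-0.85, 0.22, 0.1], [-0.98, 0.25, 0.15], [-1, 0.26, 0.15], [-1, 0.26, 0.15]], "delta_rot": [[0, 0, -0.01], [0, 0, -0.02], [0, 0, -0.03], [0, 0, -0.045], [0, 0, -0.06], [0, 0, -0.0719], [0, 0, -0.0719], [0, 0, -0.0719]], "grip": [1, 1, 1, 1, 1, 1, 1, 1]}}

```text
time: 4.92
position: [0.5005, 0.1759, 0.1254]
tcp_rot: [-1.99, -2.429, 0.004]
ft_force: [-0.6, 0.5, -1.3]
width: 0.221
grip_force: 58.6
```

Run:
```python
from h import *
print(tip())
for a in [(.07,.02,0),(.06,.02,0),(.0,.02,0),(-.045,.02,0),(-.06,.03,.15),(-.078,.046,.25)]:
    p,Q=hk(-.011,a[0],a[1],.12,a[2]);rel(p,Q)
```

```text
(array([ 0.5433, -0.0379,  0.0995]), array([-0.0144,  0.1036,  0.0995]), 'yaw', np.float64(0.117), 'th', np.float64(0.0))
travel [-0.169, -0.005, 0.397] rot [-0.0009, 0.0001, -0.001]
travel [-0.219, -0.011, 0.397] rot [-0.0009, 0.0001, -0.001]
travel [-0.516, -0.046, 0.398] rot [-0.0009, 0.0001, -0.001]
travel [-0.74, -0.072, 0.398] rot [-0.0009, 0.0001, -0.001]
travel [-0.807, -0.081, 0.512] rot [-0.001, -0.0476, -0.0009]
travel [-0.905, -0.091, 0.542] rot [-0.001, -0.0795, -0.0008]
```

Descend in front of the mouth and go in to B (slowly under the bar).

{"api": "drive_tool", "payload": {"travel": [[-0.05, -0.003, 0.1], [-0.1, -0.005, 0.22], [-0.15, -0.005, 0.34], [-0.17, -0.005, 0.398], [-0.18, -0.006, 0.398], [-0.25, -0.014, 0.398], [-0.32, -0.022, 0.398], [-0.39, -0.03, 0.398], [-0.46, -0.039, 0.398], [-0.53, -0.048, 0.398], [-0.6, -0.056, 0.398], [-0.67, -0.064, 0.398], [-0.72, -0.07, 0.398], [-0.74, -0.072, 0.398], [-0.74, -0.072, 0.398]], "delta_rot": [[0, 0, 0], [0, 0, 0], [0, 0, 0], [0, 0, -0.001], [0, 0, -0.001], [0, 0, -0.001], [0, 0, -0.001], [0, 0, -0.001], [0, 0, -0.001], [0, 0, -0.001], [0, 0, -0.001], [0, 0, -0.001], [0, 0, -0.001], [0, 0, -0.001], [0, 0, -0.001]], "grip": [1, 1, 1, 1, 1, 1, 1, 1, 1, 1, 1, 1, 1, 1, 1]}}

```text
time: 6.17
position: [0.5166, 0.0296, 0.0484]
tcp_rot: [1.984, 2.435, 0.001]
ft_force: [-0.6, 0.8, -1.4]
width: 0.226
grip_force: 58.7
```

Run:
```python
from h import *
s=r.read_state();print(tip(),s["ft_force"])
for a in [(-.05,.025,.07),(-.06,.03,.15),(-.07,.038,.2),(-.078,.046,.25),(-.085,.049,.25),(-.1,.05,.24),(-.12,.05,.2),(-.14,.05,.15)]:
    p,Q=hk(-.011,a[0],a[1],.12,a[2]);rel(p,Q)
im,d=eyes.read_camera("scene");im2,_=eyes.read_camera("top")
a=np.hstack([rect("scene",im,.04,.45,-.38,1333,400,300),rect("top",im2,.04,.45,-.38,1333,400,300)])
cv2.imwrite("pics/in1.png",a)
```

```text
(array([ 0.5606, -0.1839,  0.0224]), array([-0.0089, -0.0433,  0.0224]), 'yaw', np.float64(0.122), 'th', np.float64(0.0)) [-0.63626608  0.82165126 -1.42155547]
travel [-0.026, -0.012, 0.063] rot [0.0002, -0.0223, 0.0007]
travel [-0.074, -0.018, 0.126] rot [0.0003, -0.0477, 0.0007]
travel [-0.127, -0.024, 0.141] rot [0.0003, -0.0636, 0.0007]
travel [-0.173, -0.029, 0.155] rot [0.0003, -0.0796, 0.0007]
travel [-0.207, -0.033, 0.14] rot [0.0003, -0.0796, 0.0007]
travel [-0.28, -0.042, 0.125] rot [0.0003, -0.0764, 0.0007]
travel [-0.375, -0.055, 0.081] rot [0.0003, -0.0636, 0.0007]
travel [-0.471, -0.067, 0.026] rot [0.0003, -0.0477, 0.0007]
```

View pics/in1.png

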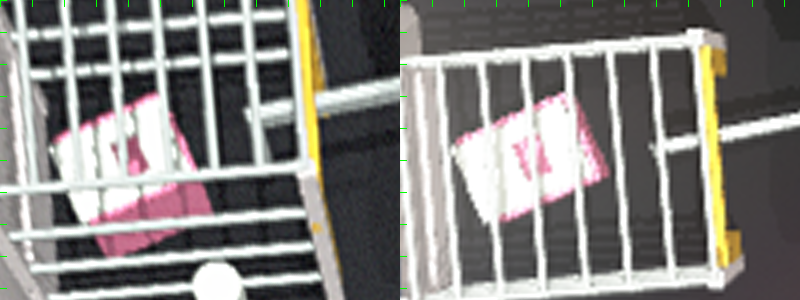

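{"api": "drive_tool", "payload": {"travel": [[-0.026, -0.012, 0.063], [-0.05, -0.015, 0.095], [-0.074, -0.018, 0.126], [-0.1, -0.021, 0.134], [-0.127, -0.024, 0.141], [-0.15, -0.027, 0.15], [-0.173, -0.029, 0.155], [-0.173, -0.029, 0.155], [-0.173, -0.029, 0.155]], "delta_rot": [[0, -0.0223, 0], [0, -0.035, 0], [0, -0.0477, 0], [0, -0.056, 0], [0, -0.0636, 0], [0, -0.072, 0], [0, -0.0796, 0], [0, -0.0796, 0], [0, -0.0796, 0]], "grip": [1, 1, 1, 1, 1, 1, 1, 1, 1]}}

```text
time: 7.02
position: [0.5175, -0.0045, 0.0167]
tcp_rot: [1.855, 2.28, -0.232]
ft_force: [0.1, 0.1, -1.5]
width: 0.223
grip_force: 58.8
```

Run:
```python
from h import *
s=r.read_state();print(tip(),s["ft_force"],s["moment"])
for a in [(-.08,.049,.25),(-.1,.05,.24),(-.12,.05,.2),(-.14,.05,.15)]:
    p,Q=hk(-.011,a[0],a[1],.12,a[2]);rel(p,Q)
im,d=eyes.read_camera("scene");W=cloud("scene",d);z=W[...,2]
m=(W[...,1]>-.128)&(W[...,1]<-.03)&(W[...,0]>.5)&(W[...,0]<.6)&(z>.03)&(z<.1);P=W[m];print(len(P),np.polyfit(P[:,1],P[:,2],1),np.polyfit(P[:,1],P[:,0],1))
K=toG(tip()[0]);print("expected axis at mouth y=-.1")
```

```text
(array([ 0.5618, -0.2176,  0.0452]), array([-0.0105, -0.077 ,  0.0452]), 'yaw', np.float64(0.124), 'th', np.float64(0.249)) [ 0.12309693  0.06644717 -1.47443408] [0.19975917 0.06647983 0.00541353]
travel [-0.018, -0.0, -0.014] rot [0.0003, -0.0003, 0.0012]
travel [-0.117, -0.013, -0.005] rot [0.0003, 0.0029, 0.0012]
travel [-0.22, -0.025, -0.024] rot [0.0003, 0.0156, 0.0012]
travel [-0.327, -0.037, -0.053] rot [0.0002, 0.0316, 0.0012]
239 [-0.22451277  0.03925334] [-0.17455578  0.5219301 ]
expected axis at mouth y=-.1
```

{"api": "drive_tool", "payload": {"travel": [[-0.018, 0, -0.014], [-0.05, -0.004, -0.012], [-0.085, -0.008, -0.01], [-0.117, -0.013, -0.008], [-0.15, -0.017, -0.014], [-0.185, -0.021, -0.02], [-0.22, -0.025, -0.026], [-0.255, -0.029, -0.035], [-0.29, -0.033, -0.045], [-0.327, -0.037, -0.053], [-0.327, -0.037, -0.053], [-0.327, -0.037, -0.053]], "delta_rot": [[0, 0, 0], [0, 0, 0], [0, 0.001, 0], [0, 0.0029, 0], [0, 0.007, 0], [0, 0.011, 0], [0, 0.0156, 0], [0, 0.021, 0], [0, 0.026, 0], [0, 0.0316, 0], [0, 0.0316, 0], [0, 0.0316, 0]], "grip": [1, 1, 1, 1, 1, 1, 1, 1, 1, 1, 1, 1]}}

```text
time: 8.07
position: [0.5226, -0.0672, 0.0433]
tcp_rot: [1.909, 2.341, -0.144]
ft_force: [-0.1, 0.0, -1.6]
width: 0.224
grip_force: 58.7
```

Run:
```python
from h import *
s=r.read_state();print(tip(),s["ft_force"],s["moment"])
t=tip()[0]
o=[]
for n in("scene","top"):
    im,d=eyes.read_camera(n);np.savez(f"pics/{n}2.npz",im=im,d=d)
    e=rect(n,im,.04,.50,-.36,2666,400,400)
    # predicted tip pixel projected on z=.04 plane
    K,Rm,tt=cal(n);C=-Rm.T@tt;k=(.04-C[2])/(t[2]-C[2]);p=C+(t-C)*k
    print(n,"tip seen at",((p[1]+.36)*2666).round(),((p[0]-.5)*2666).round())
    o.append(e)
cv2.imwrite("pics/over.png",np.hstack(o))
```

```text
(array([ 0.5667, -0.2822,  0.0504]), array([-0.0108, -0.1417,  0.0504]), 'yaw', np.float64(0.121), 'th', np.float64(0.151)) [-0.14454027  0.04585837 -1.60187247] [ 0.11089796  0.04865402 -0.01968787]
scene tip seen at 198.0 155.0
top tip seen at 201.0 179.0
```

View pics/over.png

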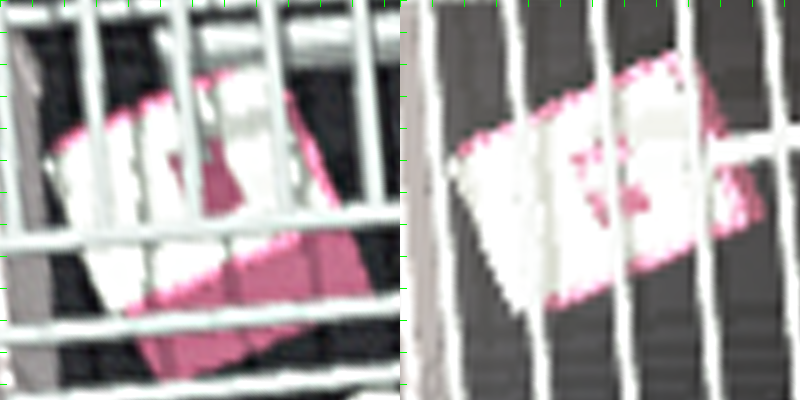

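Run:
```python
from h import *
for a in [(.045,.14),(.04,.125),(.035,.11),(.03,.09),(.025,.07),(.020,.05)]:
    p,Q=hk(-.011,-.1415,a[0],.12,a[1]);rel(p,Q)
```

```text
travel [-0.0, 0.001, 0.013] rot [0.0, 0.0035, 0.0008]
travel [0.001, 0.001, 0.022] rot [0.0, 0.0083, 0.0008]
travel [0.002, 0.001, 0.03] rot [0.0, 0.013, 0.0008]
travel [0.003, 0.001, 0.033] rot [0.0, 0.0194, 0.0008]
travel [0.002, 0.001, 0.036] rot [0.0, 0.0258, 0.0008]
travel [0.001, 0.001, 0.039] rot [0.0, 0.0321, 0.0008]
```

{"api": "drive_tool", "payload": {"travel": [[0, 0.001, 0.007], [0, 0.001, 0.013], [0.001, 0.001, 0.022], [0.002, 0.001, 0.03], [0.002, 0.001, 0.03]], "delta_rot": [[0, 0.0018, 0], [0, 0.0035, 0], [0, 0.0083, 0], [0, 0.013, 0], [0, 0.013, 0]], "grip": [1, 1, 1, 1, 1]}}

```text
time: 8.58
position: [0.5228, -0.0669, 0.0367]
tcp_rot: [1.93, 2.37, -0.105]
ft_force: [0.3, -0.5, -2.1]
width: 0.221
grip_force: 58.7
```

Run:
```python
from h import *
s=r.read_state();print(tip(),s["ft_force"],s["moment"])
for a in [(.03,.09),(.025,.07),(.020,.05)]:
    p,Q=hk(-.011,-.1415,a[0],.12,a[1]);rel(p,Q)
```

```text
(array([ 0.5672, -0.2819,  0.0344]), array([-0.0103, -0.1415,  0.0344]), 'yaw', np.float64(0.123), 'th', np.float64(0.108)) [ 0.27126108 -0.51329023 -2.10431888] [ 0.14316959  0.00277059 -0.08319248]
travel [0.0, -0.001, 0.002] rot [-0.0001, 0.0058, 0.0009]
travel [-0.0, -0.001, 0.005] rot [-0.0001, 0.0122, 0.0009]
travel [-0.001, -0.001, 0.008] rot [-0.0001, 0.0186, 0.0009]
```

No upward force at 34 mm: the tip is in the hole. Go to depth.

{"api": "drive_tool", "payload": {"travel": [[0, -0.001, 0.002], [0, -0.001, 0.005], [-0.001, -0.001, 0.008], [-0.001, -0.001, 0.008], [-0.001, -0.001, 0.008]], "delta_rot": [[0, 0.0058, 0], [0, 0.0122, 0], [0, 0.0186, 0], [0, 0.0186, 0], [0, 0.0186, 0]], "grip": [1, 1, 1, 1, 1]}}

```text
time: 9.0
position: [0.5228, -0.0676, 0.0356]
tcp_rot: [1.959, 2.404, -0.05]
ft_force: [0.7, -0.2, -1.0]
width: 0.225
grip_force: 58.7
```

Run:
```python
from h import *
s=r.read_state();print(tip(),s["ft_force"],s["moment"])
for gy in (-.13,-.11,-.06,0,.04):
    p,Q=hk(-.006,gy,.020,.12,.03);rel(p,Q)
```

```text
(array([ 0.567 , -0.2821,  0.0208]), array([-0.0105, -0.1417,  0.0208]), 'yaw', np.float64(0.122), 'th', np.float64(0.051)) [ 0.67899357 -0.23333856 -1.04388878] [ 0.02566031  0.00387295 -0.02437799]
travel [0.053, 0.032, -0.022] rot [0.0, 0.0068, 0.0007]
travel [0.152, 0.044, -0.027] rot [0.0, 0.0068, 0.0007]
travel [0.399, 0.074, -0.04] rot [0.0, 0.0068, 0.0007]
travel [0.697, 0.111, -0.055] rot [0.0, 0.0068, 0.0007]
travel [0.895, 0.135, -0.065] rot [0.0, 0.0068, 0.0007]
```

{"api": "drive_tool", "payload": {"travel": [[0.02, 0.002, -0.005], [0.04, 0.005, -0.01], [0.06, 0.007, -0.015], [0.08, 0.01, -0.022], [0.1, 0.012, -0.024], [0.12, 0.014, -0.025], [0.14, 0.017, -0.026], [0.16, 0.02, -0.027], [0.18, 0.022, -0.028], [0.2, 0.025, -0.029], [0.2, 0.025, -0.029]], "delta_rot": [[0, 0.002, 0], [0, 0.004, 0], [0, 0.006, 0], [0, 0.0068, 0], [0, 0.0068, 0], [0, 0.0068, 0], [0, 0.0068, 0], [0, 0.0068, 0], [0, 0.0068, 0], [0, 0.0068, 0], [0, 0.0068, 0]], "grip": [1, 1, 1, 1, 1, 1, 1, 1, 1, 1, 1]}}

```text
time: 9.92
position: [0.5195, -0.026, 0.0393]
tcp_rot: [1.968, 2.418, -0.029]
ft_force: [0.1, -0.3, -1.8]
width: 0.223
grip_force: 58.8
```

Run:
```python
from h import *
s=r.read_state();print(tip(),s["ft_force"],s["moment"])
o=[]
for n in("scene","top"):
    im,d=eyes.read_camera(n)
    o.append(rect(n,im,.04,.48,-.36,1600,400,320))
cv2.imwrite("pics/pull1.png",np.hstack(o))
```

```text
(array([ 0.5639, -0.2401,  0.0198]), array([-0.0102, -0.0996,  0.0198]), 'yaw', np.float64(0.123), 'th', np.float64(0.03)) [ 0.06513934 -0.26663701 -1.82962788] [ 0.03501587  0.01185529 -0.02081984]
```

View pics/pull1.png

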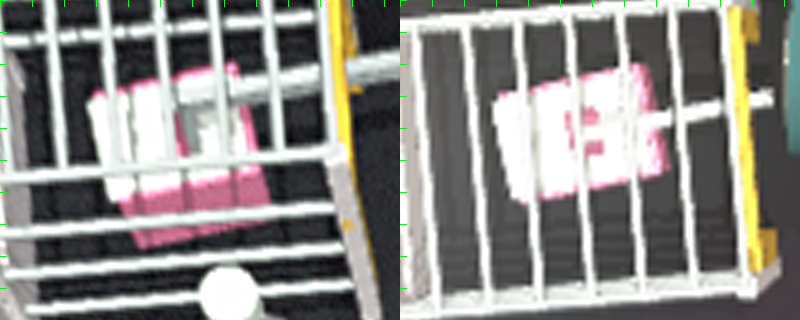

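{"api": "drive_tool", "payload": {"travel": [[0.02, 0.003, -0.0006], [0.045, 0.007, -0.0013], [0.07, 0.012, -0.002], [0.095, 0.017, -0.003], [0.12, 0.022, -0.0035], [0.145, 0.027, -0.004], [0.17, 0.032, -0.005], [0.195, 0.037, -0.006], [0.22, 0.042, -0.0065], [0.245, 0.046, -0.007], [0.27, 0.051, -0.008], [0.295, 0.056, -0.009], [0.32, 0.06, -0.0095], [0.345, 0.064, -0.01], [0.37, 0.068, -0.011], [0.395, 0.072, -0.012], [0.42, 0.076, -0.0125], [0.445, 0.08, -0.013], [0.47, 0.085, -0.014], [0.495, 0.09, -0.015]], "delta_rot": [[0, 0, 0], [0, 0, 0], [0, 0, 0], [0, 0, 0], [0, 0, 0], [0, 0, 0], [0, 0, 0], [0, 0, 0], [0, 0, 0], [0, 0, 0], [0, 0, 0], [0, 0, 0], [0, 0, 0], [0, 0, 0], [0, 0, 0], [0, 0, 0], [0, 0, 0], [0, 0, 0], [0, 0, 0], [0, 0, 0]], "grip": [1, 1, 1, 1, 1, 1, 1, 1, 1, 1, 1, 1, 1, 1, 1, 1, 1, 1, 1, 1]}}

```text
time: 11.68
position: [0.517, 0.0744, 0.0393]
tcp_rot: [1.969, 2.418, -0.03]
ft_force: [-0.1, -1.3, -1.7]
width: 0.226
grip_force: 58.8
```

Run:
```python
from h import *
s=r.read_state();print(tip(),s["ft_force"],s["moment"])
for gy in (.05,.095):
    p,Q=hk(-.004,gy,.020,.12,.03);rel(p,Q)
im,d=eyes.read_camera("scene");W=cloud("scene",d);z=W[...,2]
h=cv2.cvtColor(im,cv2.COLOR_RGB2HSV).astype(int)
m=(h[...,1]>50)&((h[...,0]>150)|(h[...,0]<5))&(z<.05)&(z>.005)&(W[...,0]<.66)&(W[...,0]>.48)&(W[...,1]<.02)&(W[...,1]>-.36)
P=toG(W[m]);print(len(P),np.percentile(P,[1,50,99],axis=0).round(3))
```

```text
(array([ 0.5613, -0.1398,  0.0199]), array([-0.0046,  0.0006,  0.0199]), 'yaw', np.float64(0.123), 'th', np.float64(0.03)) [-0.08291319 -1.27380925 -1.68955665] [-0.1436797  -0.03013458 -0.01081599]
travel [0.245, 0.037, -0.008] rot [0.0, 0.0001, 0.0009]
travel [0.468, 0.064, -0.015] rot [0.0, 0.0001, 0.0009]
315 [[-0.044 -0.049  0.005]
 [ 0.027  0.011  0.03 ]
 [ 0.035  0.04   0.043]]
```

{"api": "drive_tool", "payload": {"travel": [[0.02, 0.003, -0.0006], [0.045, 0.006, -0.0013], [0.07, 0.01, -0.002], [0.095, 0.013, -0.003], [0.12, 0.016, -0.004], [0.145, 0.02, -0.0045], [0.17, 0.024, -0.005], [0.195, 0.027, -0.006], [0.22, 0.03, -0.007], [0.245, 0.034, -0.0075], [0.27, 0.037, -0.008], [0.295, 0.04, -0.009], [0.32, 0.044, -0.01], [0.345, 0.047, -0.0105], [0.37, 0.05, -0.011], [0.395, 0.054, -0.012], [0.42, 0.057, -0.013], [0.435, 0.06, -0.0135], [0.445, 0.061, -0.014], [0.445, 0.061, -0.014]], "delta_rot": [[0, 0, 0], [0, 0, 0], [0, 0, 0], [0, 0, 0], [0, 0, 0], [0, 0, 0], [0, 0, 0], [0, 0, 0], [0, 0, 0], [0, 0, 0], [0, 0, 0], [0, 0, 0], [0, 0, 0], [0, 0, 0], [0, 0, 0], [0, 0, 0], [0, 0, 0], [0, 0, 0], [0, 0, 0], [0, 0, 0]], "grip": [1, 1, 1, 1, 1, 1, 1, 1, 1, 1, 1, 1, 1, 1, 1, 1, 1, 1, 1, 1]}}

```text
time: 13.4
position: [0.511, 0.164, 0.0395]
tcp_rot: [1.968, 2.418, -0.03]
ft_force: [0.6, 0.2, -2.0]
width: 0.219
grip_force: 58.7
```

Run:
```python
from h import *
s=r.read_state();print(tip(),s["ft_force"],s["moment"])
for a in ((.084,.020),(.084,.04),(.084,.10)):
    p,Q=hk(-.0045,a[0],a[1],.12,.03);rel(p,Q)
o=[]
for n in("scene","top"):
    im,d=eyes.read_camera(n);W=cloud(n,d);z=W[...,2]
    h=cv2.cvtColor(im,cv2.COLOR_RGB2HSV).astype(int)
    g=W-O; gx=g[...,0]*np.cos(GY)+g[...,1]*np.sin(GY);gy=-g[...,0]*np.sin(GY)+g[...,1]*np.cos(GY)
    m=(abs(gx)<.055)&(gy>.012)&(gy<.16)&(z<.048)&(z>.006)
    print(n,m.sum(),np.percentile(gx[m],[1,50,99]).round(3),np.percentile(gy[m],[1,50,99]).round(3),np.percentile(z[m],[1,50,99]).round(3))
    o.append(rect(n,im,.04,.48,-.2,1600,400,320))
cv2.imwrite("pics/pull2.png",np.hstack(o))
```

```text
(array([ 0.5553, -0.0501,  0.02  ]), array([-0.0034,  0.0904,  0.02  ]), 'yaw', np.float64(0.123), 'th', np.float64(0.03)) [ 0.6358955   0.22805039 -2.0047912 ] [ 0.12053356  0.01096454 -0.03514797]
travel [-0.031, -0.006, 0.001] rot [0.0, -0.0, 0.0011]
travel [-0.034, -0.006, -0.099] rot [0.0, -0.0, 0.0011]
travel [-0.043, -0.006, -0.399] rot [0.0, -0.0, 0.0011]
scene 1064 [-0.04   0.014  0.036] [0.033 0.076 0.128] [0.006 0.04  0.045]
top 629 [-0.042 -0.003  0.032] [0.033 0.075 0.132] [0.006 0.039 0.046]
```

View pics/pull2.png

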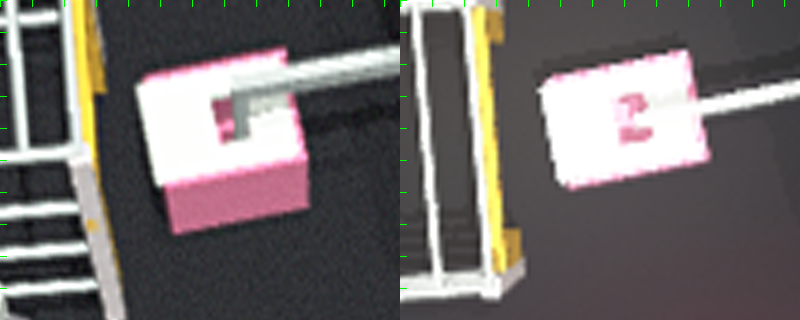

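{"api": "drive_tool", "payload": {"travel": [[-0.015, -0.002, 0], [-0.028, -0.003, 0], [-0.028, -0.003, 0], [-0.029, -0.003, -0.04], [-0.031, -0.004, -0.09], [-0.033, -0.004, -0.14], [-0.035, -0.005, -0.22], [-0.04, -0.005, -0.32], [-0.045, -0.005, -0.45], [-0.05, -0.006, -0.55], [-0.05, -0.006, -0.6], [-0.05, -0.006, -0.6]], "delta_rot": [[0, 0, 0], [0, 0, 0], [0, 0, 0], [0, 0, 0], [0, 0, 0], [0, 0, 0], [0, 0, 0], [0, 0, 0], [0, 0, 0], [0, 0, 0], [0, 0, 0], [0, 0, 0]], "grip": [1, 1, 1, 1, 1, 1, 1, 1, 1, 1, 1, 1]}}

```text
time: 14.5
position: [0.512, 0.1574, 0.163]
tcp_rot: [1.967, 2.416, -0.024]
ft_force: [0.9, 0.1, -1.5]
width: 0.224
grip_force: 58.8
```

Run:
```python
from h import *
s=r.read_state();print(tip(),s["ft_force"],s["position"])
rel([.454,.379,.1584],toolR(-.025))
im,d=eyes.read_camera("scene");W=cloud("scene",d);z=W[...,2]
g=W-O; gx=g[...,0]*np.cos(GY)+g[...,1]*np.sin(GY);gy=-g[...,0]*np.sin(GY)+g[...,1]*np.cos(GY)
m=(abs(gx)<.055)&(gy>.012)&(gy<.16)&(z<.048)&(z>.006)
print(m.sum(),np.percentile(gx[m],[1,50,99]).round(3),np.percentile(gy[m],[1,50,99]).round(3))
# rod in hand: shaft
Q=toolR(tip()[3]+GY,0);t=s["position"];B=R.from_euler('z',tip()[3]+GY).inv().apply((W-t).reshape(-1,3)).reshape(W.shape)
m=(abs(B[...,0])<.02)&(B[...,1]>-.235)&(B[...,1]<-.06)&(abs(B[...,2]-.02)<.02);P=B[m]
print(len(P),np.polyfit(P[:,1],P[:,2],1),np.polyfit(P[:,1],P[:,0],1),P.min(0))
```

```text
(array([ 0.5564, -0.0568,  0.1435]), array([-0.0028,  0.0838,  0.1435]), 'yaw', np.float64(0.123), 'th', np.float64(0.03)) [ 0.85288659  0.07695772 -1.50521525] [0.51202972 0.15737528 0.16296167]
travel [1.144, -0.06, -0.012] rot [0.0025, 0.0093, 0.0729]
1137 [-0.04   0.011  0.036] [0.033 0.08  0.128]
442 [0.00091896 0.02322833] [0.00055866 0.00219731] [-0.00636045 -0.22211219  0.00049152]
```

Run:
```python
from h import *
rel([.454,.379,.165],toolR(-.025,.028))
```

```text
travel [1.143, -0.057, -0.055] rot [0.0028, 0.0005, 0.0728]
```

{"api": "drive_tool", "payload": {"travel": [[0.05, -0.003, 0], [0.15, -0.008, 0], [0.3, -0.015, 0], [0.48, -0.025, 0], [0.66, -0.035, 0], [0.84, -0.045, 0], [0.95, -0.05, 0], [1, -0.052, 0], [1, -0.052, 0]], "delta_rot": [[0, 0, 0.01], [0, 0, 0.02], [0, 0, 0.03], [0, 0, 0.045], [0, 0, 0.06], [0, 0, 0.07], [0, 0, 0.0729], [0, 0, 0.0729], [0, 0, 0.0729]], "grip": [1, 1, 1, 1, 1, 1, 1, 1, 1]}}

```text
time: 15.3
position: [0.4594, 0.352, 0.1519]
tcp_rot: [2.228, 2.179, -0.029]
ft_force: [0.5, 0.3, -1.1]
width: 0.227
grip_force: 58.7
```

Run:
```python
from h import *
s=r.read_state();print(s["position"],s["ft_force"],tip())
for z in(.16,.085,.072,.0684):rel([.454,.379,z],toolR(-.025,.028))
for n in("scene","top"):
    im,d=eyes.read_camera(n);W=cloud(n,d)
    B=R.from_euler('z',-.025).inv().apply((W-s["position"]).reshape(-1,3)).reshape(W.shape)
    m=(abs(B[...,0])<.02)&(B[...,1]>-.205)&(B[...,1]<-.06)&(abs(B[...,2]-.02)<.015);P=B[m]
    print(n,len(P),np.polyfit(P[:,1],P[:,2],1),np.polyfit(P[:,1],P[:,0],1),P.min(0))
```

```text
[0.45940636 0.35196406 0.15194823] [ 0.52554709  0.33825258 -1.09716228] (array([0.4546, 0.1333, 0.1326]), array([-0.0889,  0.2814,  0.1326]), 'yaw', np.float64(-0.103), 'th', np.float64(0.031))
travel [0.133, -0.03, -0.045] rot [0.0016, 0.0008, 0.0008]
travel [0.145, -0.032, 0.33] rot [0.0016, 0.0008, 0.0008]
travel [0.147, -0.032, 0.395] rot [0.0016, 0.0008, 0.0008]
travel [0.147, -0.032, 0.413] rot [0.0016, 0.0008, 0.0008]
scene 309 [-0.02851001  0.01999481] [0.00646756 0.00344821] [-0.00656443 -0.20493263  0.01503955]
top 188 [-0.03448733  0.02020171] [0.00276632 0.00022274] [-0.00513033 -0.2044382   0.01473643]
```

Run:
```python
from h import *
for z in(.16,.09,.072,.0690):rel([.454,.379,z],toolR(-.025,0))
```

```text
travel [0.143, -0.035, -0.041] rot [0.0019, 0.0097, 0.0002]
travel [0.153, -0.037, 0.309] rot [0.0019, 0.0097, 0.0002]
travel [0.156, -0.038, 0.399] rot [0.0019, 0.0097, 0.0002]
travel [0.157, -0.038, 0.414] rot [0.0019, 0.0097, 0.0002]
```

{"api": "drive_tool", "payload": {"travel": [[0.07, -0.02, -0.04], [0.143, -0.035, -0.041], [0.143, -0.035, -0.041], [0.145, -0.036, 0.05], [0.148, -0.036, 0.15], [0.151, -0.037, 0.24], [0.153, -0.037, 0.3], [0.154, -0.037, 0.34], [0.155, -0.038, 0.37], [0.156, -0.038, 0.395], [0.156, -0.038, 0.41], [0.156, -0.038, 0.41]], "delta_rot": [[0.001, 0.005, 0], [0.0019, 0.0097, 0], [0.0019, 0.0097, 0], [0.0019, 0.0097, 0], [0.0019, 0.0097, 0], [0.0019, 0.0097, 0], [0.0019, 0.0097, 0], [0.0019, 0.0097, 0], [0.0019, 0.0097, 0], [0.0019, 0.0097, 0], [0.0019, 0.0097, 0], [0.0019, 0.0097, 0]], "grip": [1, 1, 1, 1, 1, 1, 1, 1, 1, 1, 1, 1]}}

```text
time: 16.4
position: [0.4542, 0.3797, 0.0707]
tcp_rot: [-2.249, -2.193, -0.002]
ft_force: [0.2, 0.7, -1.0]
width: 0.225
grip_force: 58.8
```

Run:
```python
from h import *
s=r.read_state();print(s["position"],s["ft_force"],s["moment"],tip())
im,d=eyes.read_camera("scene");W=cloud("scene",d);z=W[...,2];x=W[...,0];y=W[...,1]
m=(x>.42)&(x<.49)&(y<.3)&(y>.1)&(z>.075)&(z<.1);P=W[m];print(len(P),P.mean(0),P.min(0),np.polyfit(P[:,1],P[:,0],1),np.polyfit(P[:,1],P[:,2],1))
```

```text
[0.45415964 0.37967957 0.0706546 ] [ 0.16107148  0.68918955 -1.01096937] [0.02286042 0.00826161 0.02905418] (array([0.4487, 0.1618, 0.0444]), array([-0.0925,  0.3103,  0.0444]), 'yaw', np.float64(-0.106), 'th', np.float64(-0.001))
299 [0.45216612 0.22623327 0.08955886] [0.44211398 0.15774981 0.07556515] [0.03378742 0.44452228] [0.01852789 0.08536723]
```

{"api": "drive_tool", "payload": {"travel": [[0, 0, 0.005], [0, 0, 0.01], [0, 0, 0.01], [0, 0, 0.01], [0, 0, 0.01], [0, 0, 0.01], [0, 0, 0.01], [0, 0, 0.01], [0, 0, 0.01], [0, 0, 0.01], [0, 0, -0.1], [0, 0, -0.3], [0, 0, -0.5], [0, 0, -0.7], [0, 0, -0.8], [0, 0, -0.8], [0, 0, -0.8]], "delta_rot": [[0, 0, 0], [0, 0, 0], [0, 0, 0], [0, 0, 0], [0, 0, 0], [0, 0, 0], [0, 0, 0], [0, 0, 0], [0, 0, 0], [0, 0, 0], [0, 0, 0], [0, 0, 0], [0, 0, 0], [0, 0, 0], [0, 0, 0], [0, 0, 0], [0, 0, 0]], "grip": [1, 1, 1, 0.8, 0.6, 0.3, 0, 0, 0, 0, 0, 0, 0, 0, 0, 0, 0]}}

```text
time: 17.87
position: [0.4543, 0.3797, 0.232]
tcp_rot: [2.249, 2.193, 0.006]
ft_force: [0.1, 0.1, -0.9]
width: 1.001
grip_force: 0.0
```

Run:
```python
from h import *
s=r.read_state();print(s["position"],s["ft_force"],s["width"])
im,d=eyes.read_camera("scene");W=cloud("scene",d);z=W[...,2];x=W[...,0];y=W[...,1]
m=(x>.42)&(x<.49)&(y<.3)&(y>.1)&(z>.075)&(z<.1);P=W[m];print(len(P),P.mean(0),P.min(0),np.polyfit(P[:,1],P[:,0],1),np.polyfit(P[:,1],P[:,2],1))
cv2.imwrite("pics/final.png",cv2.resize(im[:,:,::-1],(800,600)))
```

```text
[0.45427699 0.37968304 0.23200432] [ 0.07923392  0.06047395 -0.87756709] 1.0012177088993999
296 [0.45190277 0.2261629  0.08773335] [0.44282964 0.15754066 0.07537726] [0.02532885 0.44617432] [0.01346765 0.08468747]
```

View pics/final.png

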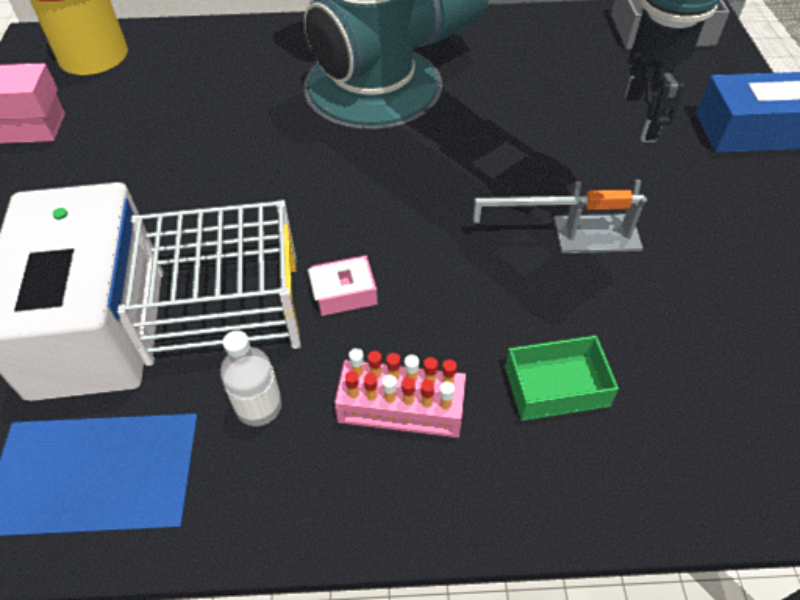

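The rod lies in its stand at (560, 200) with the hook hanging down. The tray stands clear in front of the mouth at (343, 285), and the other things are where they were.

```bash
python3 -c "
from workcell import finish_job;print(finish_job())"
```

```text
the job is handed in; nothing more can be done
None
```

The tray now stands upright on the bench about 3 cm in front of the guard's mouth, the rod is back in its stand with the hook hanging down, nothing else was moved, and the job is handed in (about 18 s used).

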